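# Unlock the cleaning-products box and hold the key turned

### The arm

A 7-joint arm with a two-finger parallel gripper is mounted at the origin on the work surface. World frame = base frame: x ahead of the robot, y to its left, z up, the work surface at z = 0. Lengths are in mm, angles in rad, forces in N, time in s.
With the tool pointing down it reaches from about 400 to 875 mm from the base axis. Payload 4.4 kg.
Tool frame: the origin (TCP) lies on the centre line of the jaws, within the pads' length; the fingertips stand 19 mm ahead of it and the grasp point (between the pads) is the TCP; z points along the fingers, y is the line along which they close (so a half turn about z gives the same grasp; the last joint's range is limited). The gripper opens to 85 mm and grips with 20 to 120 N. Pads are 22 mm wide; open, the fingers measure 114 mm over their backs; the gripper's body (76 mm by 85 mm) begins 54 mm behind the grasp point. The pads swing forward as they close: fully open they stand 13 mm farther back than shut.
Start: joints at [1.078, 0.628, 0.038, 1.517, -0.027, 0.996, -0.02], TCP at [269.101, -591.694, 250.313] pointing down, gripper open.
Joint ranges: [-3.06, 3.06], [-0.37, 2.12], [-1.25, 1.32], [0.18, 2.47], [-1.1, 4.24], [0.23, 1.98], [-2.94, 2.94]. Speed limits (rad/s): [2.57, 2.57, 3.14, 3.14, 3.14, 3.14, 3.14].

### API

Orientations are given as [roll, pitch, yaw] about the fixed x, y, z axes, in that order (R = Rz(yaw) Ry(pitch) Rx(roll)).
In Python, from cell import ctrl, viewer, silhouettes gives the robot as it stands.
- The arm moves only by the shell command python3 -m creep 'ROWS'. ROWS is JSON, a list of rows, each an object with "jaw": the gripper command: -1 is shut, 1 is fully open, values between are in proportion; "xyz": the shift along the tool's x, y, z in mm, a list of three; "angular": the turn, a rotation vector about the tool's x, y, z in rad, a list of three. In form: [{"jaw": jaw, "xyz": [tx, ty, tz], "angular": [rx, ry, rz]}, ...]. A call has 1 to 12 rows; each row is the pose to reach, as a shift and turn from the pose commanded when the call began, along the tool's axes at that moment; what a row does not reach only later rows make up. A row lasts 1/8 s, in which the tool goes at most 62.5 mm and 10.7 degrees, less where a joint would pass 70% of its speed; a pose out of reach is approached as far as the arm can. A call with a gripper value outside its range is refused whole. The fingers move at their own pace and stop on an object; the grip force is fixed at half the most. Time passes only in rows, so rows that repeat a pose let the fingers close. It gives the time, the measured TCP pose, the force, the opening and the grip force at its end, in the units of the state.
- ctrl.read_state(): the state, without advancing time (a new reading comes with each control period).
- viewer.get_image(name): name is "scene" or "top" or "wrist"; returns (picture, depth): 400x640x3 uint8, red, green, blue; 400x640 float32, mm along the optical axis (not along the pixel's ray), 0 where there is no reading.
- viewer.camera_model(name): a dict with "fx", "fy", "cx", "cy" (pixels), "T" (4x4, takes a point from camera to world coordinates). Camera axes: x right, y down, z forward; pixel columns grow to the right and rows downward; lengths in mm; the calibration is good to about 2 mm. The wrist camera is an equidistant fisheye: a pixel r from the principal point sees the ray r / f radians off the axis. A picture is of the moment at which its call begins: read the wrist's pose just before it. camera_model takes no time and is no camera call; for the wrist camera it gives the pose at the moment of the call.
- ctrl.finish_job(): hands the job in; it is judged then, once.
Trained networks look in the newest picture that a camera, given by its name, has taken for a name from the list of things; names that differ only in an ending like _2 or _b are one class to them, and where a whole thing is asked for, a point or a joint stands for the part that bears it (a point fixed in the world has none). Each returns a list of dicts, best first, with "score" (0 to 1); they miss things now and then, are a little off and sometimes report something else, mostly with a low value. They report only what shows in the picture. A call takes as long as a camera call. They do not tell look-alikes from the thing itself.
- silhouettes(camera, target): "pixels" (400x640 bool, what is visible of it) and "xy" ([column, row] in pixels, amid what is visible of it).
The state is a dict: "clock": time; "qpos": joint angles; "qd": joint speeds; "tau": joint torques, N m; "eef_pos": TCP position; "tool_rot": TCP orientation; "force": force on the tool from outside, world axes, zero at the start; "torque": the same for the moment, N m; "width": finger opening in mm; "gripper_force": force on a finger pad.
Only numpy, scipy, OpenCV 4.12 (cv2) and the standard library are available. Lean on these libraries where they do the work, as an engineer would, in place of code of your own. Each camera call takes 0.05 s, during which the arm holds its last target. There are 200 camera calls.

### The job

Unlock the white cleaning-products box: take the key with the square head out of the wooden key block and push it fully home into the lock in the box's lid, working it past the two sticky pins. Then turn it a quarter turn clockwise as seen from above, and finish while still gripping the key and holding it turned against the lock's spring, so that the bolt stays drawn. Leave the round-headed key in the block and do not disturb the other things on the counter.

Things in the scene. Friction and masses are not known exactly. Their poses are not given: they have to be found in the camera images.
- key: The key to use, 30 g, loose, upright in a slot of the block, blade down. Square black head 28 mm wide (its y), 10 mm thick (its x), 34 mm tall, flat top; steel blade below it 14 mm wide (y), 4 mm thick (x), 30 mm long, rounded tip. Origin: centre of the head's underside, where the blade begins; z up, out of the head. The same after a half turn about z: it enters the lock either way round.
- round_key: A different key, to be left alone: same size and blade, but its black head is a 32 mm disc, 10 mm thick, reaching 36 mm above the head's underside. It stands in the other slot. Origin and axes as for the key.
- keyblock: Fixed wooden block, 70 mm (x) by 130 mm (y) by 45 mm tall, origin at the centre of its underside. Two vertical slots in its top at y = -32 and +32 mm, long side along y, about 1.5 mm of play round the blade; the heads rest on its top, the blades 30 mm deep in the slots. Either key can be in either slot.
- lockbox: Fixed white steel box, 200 (x) by 240 (y) by 110 mm tall, origin at the centre of its underside, front (-x) towards the robot. The lock is upright in the lid at box x = -40 mm, y = 0. A steel bolt on the lid at the front edge draws back as the key turns. A wire handle, 100 mm long in x, stands 26 mm above the lid at box y = +90 mm.
- keyway (a point): Mouth of the keyway, on the lock's axis in the flat top of the brass plug, 113 mm above the counter (3 mm above the lid), in a steel bezel 46 mm across. z up; the slot's long side lies along its y; turns with the plug. Slot 15.6 by 5.6 mm, 2 mm chamfer round its mouth, 36 mm deep. The key is home when its head sits on the plug, the key's origin at this point.
- pins (a point): On the lock's axis 16 mm below the keyway's mouth, midway between two sprung, sticky pins that stick out from the slot's long sides 12 and 20 mm below the mouth. Where the tip meets a pin the key needs a push of up to about 10 N (and is pressed up to 9 N sideways), past them less; rocking it a few degrees about its axis meanwhile is harmless. The pins never block the key for good.
- plug (a joint): Turn of the lock plug, rad: 0 locked (start), grows clockwise seen from above, stop at 1.6 (a quarter turn is 1.57). A spring drives it back to 0 with 0.03 Nm at 0 and 0.08 Nm at a quarter turn. The blade has about 0.1 to 0.15 rad of play in the slot, so the key must turn a little further than the plug.
- dish_soap: Bystander: green bottle, 60 mm across, 190 mm tall; origin at its underside; leave it alone.
- dispenser: Bystander: grey soap dispenser, 68 mm across, 170 mm tall with its spout; origin at its underside; leave it alone.
- mug: Bystander: white mug, 80 mm across, 90 mm tall; origin at its underside; leave it alone.
- tablet_jar: Bystander: small glass jar with white cap, 50 mm across, 70 mm tall, between key block and lock box; origin at its underside; leave it alone.
- dish_brush: Bystander: brush lying on the counter; origin at its underside; leave it alone.
- bowl: Bystander: blue bowl, 120 mm across, 50 mm tall; origin at its underside; leave it alone.
Things that resemble listed ones, but are neither listed nor needed, are in the scene too. Leave any purple or turquoise look-alike of the keyblock alone.

How it is judged:
By the outcome, as a careful person would: the job done as asked, in the order asked, and still so for the second after the job is handed in, while the arm keeps its last pose, push and grip.
It also fails if it takes over 51 s, if anything falls off the work surface, if the arm or the gripper's body presses on something with over 40 N, if the wrist force passes 120 N, or if a joint passes its speed limit or range.

## Working session

There is one attempt and no reset: what is moved stays moved. The work goes in short steps, Python scripts to look and compute and a shell command to move; the robot and the scene stay as the last step left them, time stands still between calls to the robot, and variables do not carry over. Pictures are saved under pics/ and viewed, at most 10 in all, crops included, and the job is handed in when it is done.

```bash
ls; mkdir -p pics; python3 - <<'E'
from cell import ctrl, viewer, silhouettes
import cv2,numpy as np
s=ctrl.read_state();print({k:s[k] for k in('clock','eef_pos','tool_rot','width','force')})
for c in('scene','top'):
    im,d=viewer.get_image(c);cv2.imwrite(f'pics/{c}0.png',im[:,:,::-1]);np.save(f'pics/{c}0.npy',d)
    m=viewer.camera_model(c);print(c,m['fx'],m['cx'],m['cy'],np.round(m['T'],3).tolist())
    for t in('key','round_key','keyblock','lockbox','keyway'):
        for r in silhouettes(c,t)[:4]:
            u,v=map(int,r['xy']);z=d[v,u];p=m['T']@[(u-m['cx'])/m['fx']*z,(v-m['cy'])/m['fy']*z,z,1]
            print(c,t,round(r['score'],2),u,v,r['pixels'].sum(),p[:3].round(0))
E
```

```text
pics
{'clock': 0.0, 'eef_pos': array([ 268.87038577, -591.15374414,  249.38434722]), 'tool_rot': array([-3.13970563e+00, -1.24308305e-05,  4.26792729e-01]), 'width': 85.54966351277511, 'force': array([ 0.1217452 , -0.44992299, -0.48659694])}
scene 372.24808889867785 316.3496019664111 195.1748677800562 [[0.838, 0.382, -0.39, 937.063], [0.546, -0.602, 0.583, -635.177], [-0.012, -0.701, -0.713, 895.078], [0.0, 0.0, 0.0, 1.0]]
scene key 0.41 272 262 103 [ 527. -236.   78.]
scene keyblock 0.89 160 250 1385 [ 219. -358.   45.]
scene keyblock 0.76 282 265 1233 [ 538. -212.   44.]
scene keyblock 0.75 242 231 1210 [ 370. -182.   47.]
scene keyblock 0.65 210 279 1661 [ 405. -350.   45.]
scene lockbox 0.63 364 191 5585 [619.  96. 110.]
scene lockbox 0.24 372 278 1129 [ 777. -163.  120.]
scene keyway 0.45 359 174 61 [571. 152. 113.]
top 437.9948794873455 324.12151442790594 199.51848867169733 [[-0.014, -0.998, 0.055, 433.581], [-1.0, 0.015, 0.021, -4.324], [-0.022, -0.054, -0.998, 1290.462], [0.0, 0.0, 0.0, 1.0]]
top key 0.39 411 191 42 [ 520. -220.   73.]
top round_key 0.52 391 186 21 [ 534. -164.   80.]
top keyblock 0.78 402 189 1156 [ 529. -200.   42.]
top keyblock 0.7 454 305 1303 [ 201. -337.   46.]
top keyblock 0.67 389 246 1225 [ 367. -160.   42.]
top lockbox 0.8 274 164 6811 [597. 156. 108.]
top keyway 0.44 273 182 109 [548. 159. 111.]
```

View pics/scene0.png

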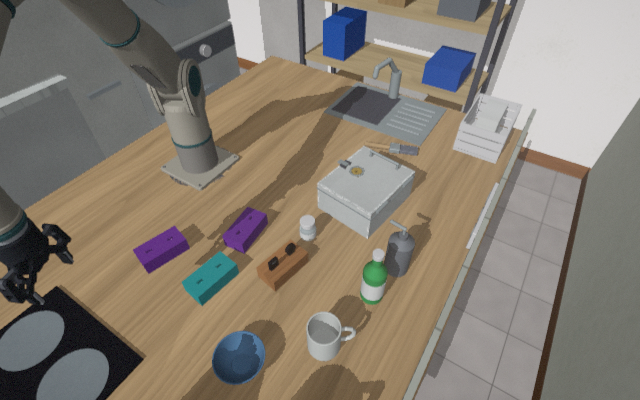

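View pics/top0.png

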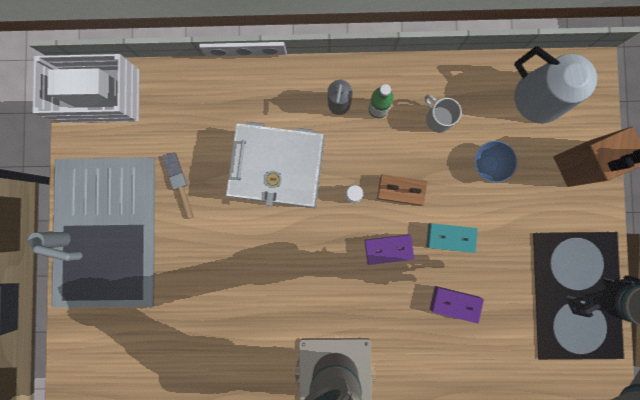

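The scene view shows the wooden block at (282,265) and the white box at (364,191); the top view shows them at (402,190) and (274,164). Candidates for the key are the two black heads in the wooden block, at top (391,187) and (412,190). The purple and turquoise look-alike blocks at top (389,249), (457,304) and (453,238) are ruled out. Next is a close crop, plus the poses.

```bash
cat > h.py <<'E'
import numpy as np
def deproj(m,uv,z):
    "pixels -> world on plane at height z (pinhole)"
    uv=np.atleast_2d(uv).astype(float)
    r=np.c_[(uv[:,0]-m['cx'])/m['fx'],(uv[:,1]-m['cy'])/m['fy'],np.ones(len(uv))]@m['T'][:3,:3].T
    o=m['T'][:3,3]; return o+r*((z-o[2])/r[:,2])[:,None]
def cloud(m,d):
    v,u=np.indices(d.shape); p=np.stack([(u-m['cx'])/m['fx']*d,(v-m['cy'])/m['fy']*d,d],-1)
    return p@m['T'][:3,:3].T+m['T'][:3,3]
E
python3 - <<'E'
import cv2,numpy as np
from cell import viewer,ctrl
from h import *
im=cv2.imread('pics/scene0.png');a=im[235:295,245:325]
b=cv2.imread('pics/top0.png');b1=b[165:215,365:440]
cv2.imwrite('pics/crop.png',np.vstack([cv2.resize(a,(560,300),interpolation=3)[:, :],cv2.resize(b1,(560,300),interpolation=3)]))
m=viewer.camera_model('top');P=cloud(m,np.load('pics/top0.npy'))
def rect(mask,n):
    q=P[mask][:,:2].astype(np.float32);print(n,mask.sum(),cv2.minAreaRect(q),'median z',np.median(P[mask][:,2]))
reg=(P[...,0]>470)&(P[...,0]<590)&(P[...,1]>-290)&(P[...,1]<-110)
rect(reg&(P[...,2]>35)&(P[...,2]<52),'block')
rect(reg&(P[...,2]>60)&(P[...,1]>-187),'head left'); rect(reg&(P[...,2]>60)&(P[...,1]<-187),'head right')
r2=(P[...,0]>440)&(P[...,0]<740)&(P[...,1]>0)&(P[...,1]<260)
rect(r2&(P[...,2]>100)&(P[...,2]<116),'box')
hsv=cv2.cvtColor(b,cv2.COLOR_BGR2HSV)
br=(hsv[...,1]>90)&r2&(P[...,2]>105);rect(br,'brass')
print(deproj(m,np.argwhere(br)[:,::-1],113).mean(0))
hd=reg&(hsv[...,2]<60)&(P[...,2]>40)
for k,s in(('L',P[...,1]>-187),('R',P[...,1]<-187)):
    print(k,P[hd&s].mean(0),(hd&s).sum(),P[hd&s][:,2].max())
E
```

```text
block 1032 ((528.2682495117188, -201.796630859375), (130.84349060058594, 70.44462585449219), 80.44120025634766) median z 44.995270382209014
head left 48 ((533.3956298828125, -170.33108520507812), (31.302993774414062, 9.933479309082031), 78.49656677246094) median z 77.53920717314816
head right 48 ((522.8067626953125, -233.21505737304688), (29.543203353881836, 10.113158226013184), 78.72782135009766) median z 78.40720896118069
box 5950 ((594.73974609375, 153.70982360839844), (240.36575317382812, 220.380615234375), 81.87645721435547) median z 109.96819314787763
brass 86 ((555.3743286132812, 159.26356506347656), (28.535703659057617, 28.87047576904297), 28.079833984375) median z 113.0604539277241
[555.76886848 160.20707029 113.        ]
L [ 531.84409286 -166.52428631   74.47825447] 29 81.61186241310565
R [ 521.61600737 -229.26137025   76.61257031] 29 83.84844281522214
```

View pics/crop.png

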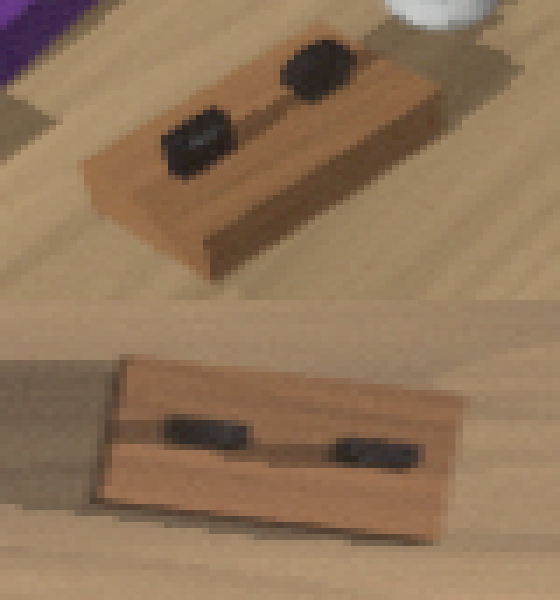

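The crop confirms the square head is at the -y end (about x 523, y -233) and the round one at +y. Now I'll move above the square key.

```bash
python3 -m creep '[{"jaw":1,"xyz":[60,-35,0],"angular":[0,0,-0.15]},{"jaw":1,"xyz":[110,-64,0],"angular":[0,0,-0.3]},{"jaw":1,"xyz":[160,-93,5],"angular":[0,0,-0.45]},{"jaw":1,"xyz":[210,-122,10],"angular":[0,0,-0.6]},{"jaw":1,"xyz":[260,-151,20],"angular":[0,0,-0.75]},{"jaw":1,"xyz":[310,-180,30],"angular":[0,0,-0.9]},{"jaw":1,"xyz":[350,-203,45],"angular":[0,0,-0.977]},{"jaw":1,"xyz":[379,-221,60],"angular":[0,0,-0.977]},{"jaw":1,"xyz":[379,-221,60],"angular":[0,0,-0.977]},{"jaw":1,"xyz":[379,-221,60],"angular":[0,0,-0.977]}]'
python3 - <<'E'
from cell import ctrl, viewer, silhouettes
import cv2,numpy as np
s=ctrl.read_state();print({k:s[k] for k in('clock','eef_pos','tool_rot','qpos')})
m=viewer.camera_model('wrist');print({k:(np.round(v,3).tolist()) for k,v in m.items()})
im,d=viewer.get_image('wrist');cv2.imwrite('pics/w1.png',im[:,:,::-1]);np.savez('pics/w1.npz',d=d,**m)
for t in('key','round_key','keyblock'):
    for r in silhouettes('wrist',t)[:2]: print(t,r['score'],r['xy'],r['pixels'].sum())
E
```

```text
clock: 1.85
eef_pos: [522.3, -234.6, 190.5]
tool_rot: [-3.141, 0.001, 1.403]
force: [0.0, -0.3, 0.3]
width: 85.2
gripper_force: 0.0
{'clock': 1.85, 'eef_pos': array([ 522.26458449, -234.60967122,  190.46951538]), 'tool_rot': array([-3.14141074e+00,  1.04479085e-03,  1.40305009e+00]), 'qpos': array([ 0.51544917,  0.59742063, -0.22004341,  1.79629554,  0.1793508 ,
        0.76726139,  0.03507553])}
{'fx': 309.707, 'fy': 309.707, 'cx': 323.497, 'cy': 203.12, 'T': [[0.986, -0.16, -0.048, 534.002], [-0.167, -0.944, -0.286, -161.093], [0.001, 0.29, -0.957, 314.334], [0.0, 0.0, 0.0, 1.0]]}
key 0.97 [324.2, 197.0] 526
round_key 0.95 [327.1, 120.6] 485
keyblock 0.97 [327.2, 152.3] 10224
keyblock 0.89 [238.5, 273.5] 4206
```

View pics/w1.png

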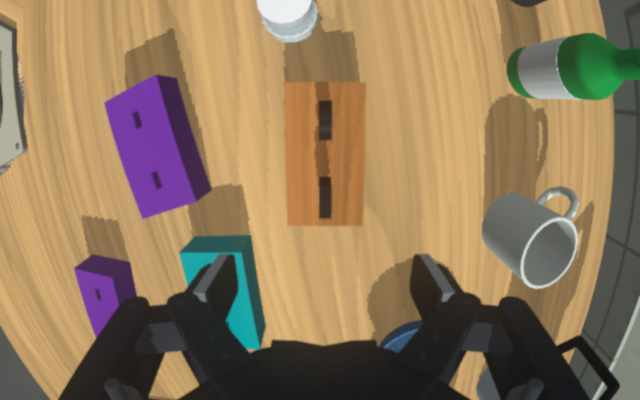

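The wrist view shows the block at (327,152), the square key at (324,197), the round one at (325,120), and the fingers below. I'll measure the key from the fisheye depth.

```bash
cat >> h.py <<'E'
def fish(m,d):
    v,u=np.indices(d.shape); a=(u-m['cx'])/m['fx'];b=(v-m['cy'])/m['fy'];t=np.hypot(a,b)+1e-9
    k=np.tan(t)/t; p=np.stack([a*k*d,b*k*d,d],-1)
    return p@m['T'][:3,:3].T+m['T'][:3,3]
E
python3 - <<'E'
import cv2,numpy as np
from h import *
z=np.load('pics/w1.npz');P=fish(z,z['d'])
def rect(k,n):
    q=P[k][:,:2].astype(np.float32);print(n,k.sum(),cv2.minAreaRect(q),np.median(P[k][:,2]))
reg=np.zeros(z['d'].shape,bool);reg[70:235,270:380]=1
rect(reg&(abs(P[...,2]-45)<5),'block')
top=reg&(P[...,2]>74);v=np.indices(top.shape)[0]
rect(top&(v>160),'sq');rect(top&(v<160),'round')
E
```

```text
block 10347 ((528.6243286132812, -199.1261749267578), (129.65582275390625, 70.48552703857422), 80.39659881591797) 45.38884511200348
sq 435 ((528.150634765625, -202.33348083496094), (83.26914978027344, 8.878705978393555), 80.19122314453125) 79.38820559272318
round 489 ((533.9251098632812, -167.38421630859375), (26.41948699951172, 9.830867767333984), 80.44513702392578) 79.98596586873376
```

```bash
python3 -m creep '[{"jaw":1,"xyz":[2.5,0.4,40],"angular":[0,0,0]},{"jaw":0.2,"xyz":[2.5,0.4,80],"angular":[0,0,0]},{"jaw":0,"xyz":[2.5,0.4,110],"angular":[0,0,0]},{"jaw":0,"xyz":[2.5,0.4,121],"angular":[0,0,0]},{"jaw":0,"xyz":[2.5,0.4,121],"angular":[0,0,0]},{"jaw":-1,"xyz":[2.5,0.4,121],"angular":[0,0,0]},{"jaw":-1,"xyz":[2.5,0.4,121],"angular":[0,0,0]},{"jaw":-1,"xyz":[2.5,0.4,121],"angular":[0,0,0]},{"jaw":-1,"xyz":[2.5,0.4,121],"angular":[0,0,0]},{"jaw":-1,"xyz":[2.5,0.4,121],"angular":[0,0,0]}]'
```

```text
clock: 3.3
eef_pos: [524.4, -231.7, 70.7]
tool_rot: [3.139, 0.001, 1.404]
force: [-0.2, 0.7, 7.2]
width: 8.9
gripper_force: 59.2
```

```bash
python3 -m creep '[{"jaw":-1,"xyz":[0,0,-10],"angular":[0,0,0]},{"jaw":-1,"xyz":[0,0,-25],"angular":[0,0,0]},{"jaw":-1,"xyz":[0,0,-45],"angular":[0,0,0]},{"jaw":-1,"xyz":[0,0,-80],"angular":[0,0,0]},{"jaw":-1,"xyz":[0,0,-115],"angular":[0,0,0]},{"jaw":-1,"xyz":[20,0,-140],"angular":[0,0,0]},{"jaw":-1,"xyz":[70,-6,-140],"angular":[0,0,0]},{"jaw":-1,"xyz":[120,-10,-140],"angular":[0,0,0]},{"jaw":-1,"xyz":[170,-14,-140],"angular":[0,0,-0.026]},{"jaw":-1,"xyz":[220,-19,-140],"angular":[0,0,-0.026]},{"jaw":-1,"xyz":[260,-22,-140],"angular":[0,0,-0.026]},{"jaw":-1,"xyz":[290,-25,-140],"angular":[0,0,-0.026]}]' && python3 -m creep '[{"jaw":-1,"xyz":[40,-4,0],"angular":[0,0,0]},{"jaw":-1,"xyz":[75,-7,0],"angular":[0,0,0]},{"jaw":-1,"xyz":[100,-9,0],"angular":[0,0,0]},{"jaw":-1,"xyz":[100,-9,0],"angular":[0,0,0]},{"jaw":-1,"xyz":[100,-9,0],"angular":[0,0,0]}]'
python3 - <<'E'
from cell import ctrl, viewer, silhouettes
import cv2,numpy as np
s=ctrl.read_state();print({k:s[k] for k in('clock','eef_pos','tool_rot','qpos','torque')})
m=viewer.camera_model('wrist')
im,d=viewer.get_image('wrist');cv2.imwrite('pics/w2.png',im[:,:,::-1]);np.savez('pics/w2.npz',d=d,**m)
from h import *
P=fish(m,d)
for t in('key','lockbox','keyway'):
    for r in silhouettes('wrist',t)[:2]:
        k=r['pixels'];q=P[k].astype(np.float32);print(t,r['score'],r['xy'],k.sum(),np.median(q,0),cv2.minAreaRect(q[:,:2].copy()))
E
```

```text
clock: 4.8
eef_pos: [547.0, 61.3, 210.4]
tool_rot: [3.141, -0.001, 1.432]
force: [-0.3, 0.5, -1.3]
width: 8.7
gripper_force: 58.5
clock: 5.42
eef_pos: [552.1, 157.8, 209.7]
tool_rot: [3.141, 0.001, 1.429]
force: [-0.1, -0.1, -0.6]
width: 9.2
gripper_force: 58.5
{'clock': 5.425, 'eef_pos': array([552.11464788, 157.77018208, 209.72491579]), 'tool_rot': array([3.14128428e+00, 1.10409917e-03, 1.42880177e+00]), 'qpos': array([-0.1829541 ,  0.57457632, -0.22277231,  1.77341155,  0.16772827,
        0.81229443, -0.62883564]), 'torque': array([-0.06752011,  0.03545118,  0.0007995 ])}
key 0.89 [321.6, 267.4] 1810 [552.40784 167.02432 217.90024] ((548.5984497070312, 148.31057739257812), (168.37684631347656, 11.288065910339355), 77.605224609375)
lockbox 0.86 [378.7, 160.6] 57709 [598.3581  193.48248 110.51874] ((614.2057495117188, 132.037109375), (336.5965576171875, 314.7113037109375), 80.1316909790039)
keyway 0.74 [330.9, 202.3] 1432 [556.8805 162.8297 113.166 ] ((559.8207397460938, 185.99954223632812), (91.20002746582031, 33.7362060546875), 85.23773956298828)
```

View pics/w2.png

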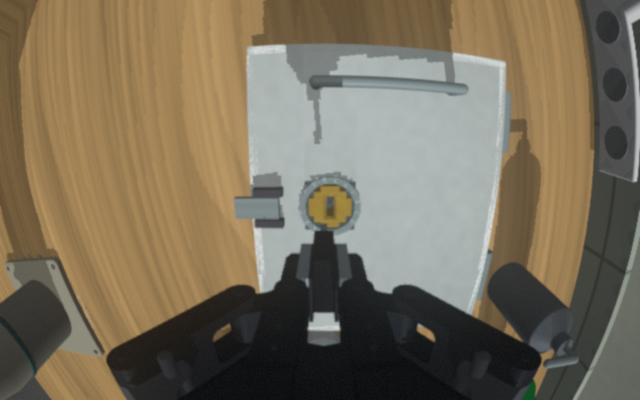

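The plug is at (330,204), its slot at (331,207), with the bolt at (260,207); the held key hangs at about (324,235–310). I'll zoom in and read depths along the key.

```bash
python3 - <<'E'
import cv2,numpy as np
from h import *
z=np.load('pics/w2.npz');d=z['d'];P=fish(z,d);im=cv2.imread('pics/w2.png')
cv2.imwrite('pics/c2.png',cv2.resize(im[165:350,270:385],None,fx=3.2,fy=3.2,interpolation=cv2.INTER_CUBIC))
for v in range(196,345,6): print(v,P[v,324].round(1),im[v,324])
hsv=cv2.cvtColor(im,cv2.COLOR_BGR2HSV)
br=np.zeros(d.shape,bool);br[170:240,295:365]=1
g=br&(hsv[...,1]>120)&(abs(P[...,2]-113)<4)
print('brass',g.sum(),cv2.minEnclosingCircle(P[g][:,:2].astype(np.float32)))
dk=br&(cv2.erode(cv2.morphologyEx(g.astype(np.uint8),cv2.MORPH_CLOSE,np.ones((15,15))),np.ones((5,5)))>0)&(hsv[...,2]<110)
print('slot',dk.sum())
# slot px -> plane z=113
m=dict(z);v,u=np.nonzero(dk);a=(u-m['cx'])/m['fx'];b=(v-m['cy'])/m['fy'];t=np.hypot(a,b);k=np.tan(t)/t
r=np.c_[a*k,b*k,np.ones(len(a))]@m['T'][:3,:3].T;o=m['T'][:3,3];q=(o+r*((113-o[2])/r[:,2])[:,None])[:,:2].astype(np.float32)
print(cv2.minAreaRect(q),q.mean(0))
# box edges
e=(abs(P[...,2]-110)<4);e[:, :200]=0;e=cv2.morphologyEx(e.astype(np.uint8),cv2.MORPH_OPEN,np.ones((5,5)))>0
rows=[(P[v][np.nonzero(e[v])[0][0]][:2]) for v in range(70,170,5)];rows=np.array(rows,np.float32)
l=cv2.fitLine(rows,cv2.DIST_HUBER,0,.01,.01).ravel();print('front edge',l,np.degrees(np.arctan2(l[1],l[0])))
E
```

```text
196 [553.8 170.6 112.6] [ 63 123 145]
202 [553.1 165.9 112.3] [ 59 116 136]
208 [552.5 161.5 112.8] [ 57 114 136]
214 [551.8 156.7 112.5] [ 57 113 134]
220 [551.2 152.3 113.6] [ 62 132 156]
226 [552.9 165.3 160.3] [74 75 69]
232 [553.8 172.1 186.6] [42 43 42]
238 [553.8 172.4 195.1] [39 39 39]
244 [553.9 172.7 202.8] [37 38 36]
250 [553.8 172.5 208.7] [38 39 38]
256 [553.8 172.7 215.2] [37 37 35]
262 [553.7 171.6 218.6] [43 43 42]
268 [553.2 168.5 218. ] [40 40 38]
274 [552.8 165.5 217.9] [41 41 39]
280 [552.3 162.  217.1] [43 39 38]
286 [551.9 159.5 218.1] [40 36 36]
292 [551.5 156.5 218.3] [40 37 36]
298 [551.  153.2 218.1] [41 38 36]
304 [550.6 150.  218.3] [41 38 37]
310 [550.1 146.6 218.2] [40 39 38]
316 [538.1  60.2 110.1] [183 185 175]
322 [537.2  54.1 111.2] [183 186 176]
328 [536.1  46.6 110.8] [201 202 196]
334 [524.5 -36.3  23.2] [92 95 90]
340 [524.4 -37.1  34.2] [109 108 100]
brass 1150 ((556.9003295898438, 162.212890625), 16.94293975830078)
slot 142
((556.7190551757812, 162.0370330810547), (14.92854118347168, 5.270957946777344), 82.36876678466797) [557.0418  162.04843]
front edge [1.3873240e-01 9.9032992e-01 5.0820828e+02 2.4320125e+02] 82.02549
```

View pics/c2.png

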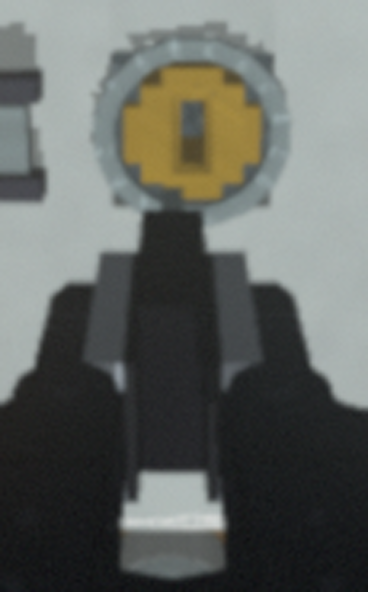

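```bash
python3 - <<'E'
import cv2,numpy as np
from h import *
z=np.load('pics/w2.npz');d=z['d'];P=fish(z,d)
w=np.zeros(d.shape,bool);w[222:320,295:352]=1
k=w&(abs(P[...,2]-218)<2.5);n,l,st,c=cv2.connectedComponentsWithStats(k.astype(np.uint8));k=l==1+st[1:,4].argmax();print(k.sum(),cv2.minAreaRect(P[k][:,:2].astype(np.float32)),P[k].mean(0))
for v in range(228,254,4):
    r=w[v]&(P[v,:,2]<212)&(P[v,:,2]>150)&(abs(P[v,:,1]-172.3)<4); print(v,P[v][r].mean(0).round(1) if r.any() else '',r.sum(),np.ptp(P[v][r][:,0]) if r.any() else '')
for v in range(217,230): r=w[v]&(P[v,:,2]<183)&(P[v,:,2]>150); print(v,r.sum(),P[v][r].mean(0).round(1) if r.any() else '')
E
```

```text
1398 ((549.2106323242188, 160.54075622558594), (28.760499954223633, 21.855392456054688), 66.3714599609375) [551.9703759  161.83832141 218.2611264 ]
228  0 
232 [553.5 172.7 187.8] 19 9.564827514901253
236 [553.6 172.5 192.6] 20 9.306269679388492
240 [553.4 172.9 198.5] 20 9.564555002522184
244 [552.  171.5 199.6] 40 19.344142146363765
248 [551.3 171.6 204.1] 37 17.776824998384768
252 [552.9 171.2 207.8] 43 20.565469798086497
217 0 
218 0 
219 0 
220 0 
221 0 
222 0 
223 8 [552.7 165.8 156.4]
224 8 [552.6 165.3 156.8]
225 8 [552.6 165.3 158.5]
226 8 [552.7 165.6 160.8]
227 8 [552.7 165.8 162.9]
228 8 [552.7 165.8 164.8]
229 8 [552.7 166.1 167. ]
```

```bash
python3 -m creep '[{"jaw":-1,"xyz":[4.1,4.7,10],"angular":[0,0,0]},{"jaw":-1,"xyz":[4.1,4.7,25],"angular":[0,0,0]},{"jaw":-1,"xyz":[4.1,4.7,36],"angular":[0,0,0]},{"jaw":-1,"xyz":[4.1,4.7,38],"angular":[0,0,0]},{"jaw":-1,"xyz":[4.1,4.7,40],"angular":[0,0,0]},{"jaw":-1,"xyz":[4.1,4.7,42],"angular":[0,0,0]},{"jaw":-1,"xyz":[4.1,4.7,44],"angular":[0,0,0]},{"jaw":-1,"xyz":[4.1,4.7,46],"angular":[0,0,0]},{"jaw":-1,"xyz":[4.1,4.7,48],"angular":[0,0,0]},{"jaw":-1,"xyz":[4.1,4.7,48],"angular":[0,0,0]}]'
```

```text
clock: 6.88
eef_pos: [557.2, 162.0, 161.0]
tool_rot: [-3.141, 0.001, 1.429]
force: [-0.1, -2.7, -0.7]
width: 9.0
gripper_force: 58.4
```

The tip is about 8 mm inside the slot with low force. Continuing through the pins with slight rocking.

```bash
python3 -m creep '[{"jaw":-1,"xyz":[-0.6,0,2],"angular":[0,0,0]},{"jaw":-1,"xyz":[-0.6,0,4],"angular":[0,0,0.03]},{"jaw":-1,"xyz":[-0.6,0,6],"angular":[0,0,-0.03]},{"jaw":-1,"xyz":[-0.6,0,8],"angular":[0,0,0.03]},{"jaw":-1,"xyz":[-0.6,0,10],"angular":[0,0,-0.03]},{"jaw":-1,"xyz":[-0.6,0,10],"angular":[0,0,0]}]'
```

```text
clock: 7.62
eef_pos: [556.8, 161.9, 151.3]
tool_rot: [-3.141, 0.0, 1.428]
force: [-0.9, -3.0, 2.0]
width: 9.1
gripper_force: 58.8
```

```bash
python3 -m creep '[{"jaw":-1,"xyz":[-0.6,0,2],"angular":[0,0,0.03]},{"jaw":-1,"xyz":[-0.6,0,4],"angular":[0,0,-0.03]},{"jaw":-1,"xyz":[-0.6,0,6],"angular":[0,0,0.03]},{"jaw":-1,"xyz":[-0.6,0,8],"angular":[0,0,-0.03]},{"jaw":-1,"xyz":[-0.6,0,10],"angular":[0,0,0.03]},{"jaw":-1,"xyz":[-0.6,0,11],"angular":[0,0,0]},{"jaw":-1,"xyz":[-0.6,0,12],"angular":[0,0,0]},{"jaw":-1,"xyz":[-0.6,0,12.5],"angular":[0,0,0]},{"jaw":-1,"xyz":[-0.6,0,12.5],"angular":[0,0,0]}]'
python3 - <<'E'
from cell import ctrl, viewer
import cv2,numpy as np
from h import *
s=ctrl.read_state();m=viewer.camera_model('wrist')
im,d=viewer.get_image('wrist');cv2.imwrite('pics/w3.png',im[:,:,::-1]);P=fish(m,d)
w=np.zeros(d.shape,bool);w[215:320,310:338]=1
print(s['eef_pos'],s['force'])
for v in range(216,312,5): print(v,P[v,324].round(1),im[v,324])
E
```

```text
clock: 8.75
eef_pos: [557.8, 161.7, 138.8]
tool_rot: [3.14, -0.001, 1.43]
force: [1.8, -0.7, 0.9]
width: 9.1
gripper_force: 58.6
[557.7925851  161.6803212  138.77278952] [ 1.81315527 -0.65022976  0.86674759]
216 [560.7 183.8 113.1] [87 95 97]
221 [560.2 180.6 111.9] [85 92 92]
226 [559.8 177.5 110.9] [79 70 43]
231 [559.6 176.3 114.8] [53 48 39]
236 [559.5 176.1 121.1] [33 34 34]
241 [559.6 176.5 128.1] [30 32 32]
246 [559.6 176.6 133.9] [31 31 33]
251 [559.5 176.5 139.1] [33 36 33]
256 [559.5 176.6 144.2] [30 31 31]
261 [559.4 175.5 146.8] [37 37 39]
266 [559.1 173.5 147.5] [37 38 40]
271 [558.7 171.  147.2] [35 35 38]
276 [558.4 168.7 147.6] [34 34 37]
281 [558.1 166.9 148.6] [35 36 39]
286 [557.6 163.4 147.1] [34 34 38]
291 [557.3 161.2 147.7] [35 36 40]
296 [556.9 158.  146.9] [35 36 40]
301 [556.5 155.7 147.5] [37 40 41]
306 [556.2 153.4 148.1] [36 36 40]
311 [555.7 149.9 147.2] [54 55 58]
```

The head top is at about 147, so the key is almost home. I'll press lightly until it seats.

```bash
python3 -m creep '[{"jaw":-1,"xyz":[0,-0.5,0.5],"angular":[0,0,0]},{"jaw":-1,"xyz":[0,-0.5,1],"angular":[0,0,0]},{"jaw":-1,"xyz":[0,-0.5,1.5],"angular":[0,0,0]},{"jaw":-1,"xyz":[0,-0.5,1.5],"angular":[0,0,0]}]'
```

```text
clock: 9.3
eef_pos: [557.8, 161.7, 138.7]
tool_rot: [3.139, -0.001, 1.43]
force: [1.1, -2.1, 9.2]
width: 9.1
gripper_force: 60.1
```

```bash
python3 -m creep '[{"jaw":-1,"xyz":[0,0,0],"angular":[0,0,0.1]},{"jaw":-1,"xyz":[0,0,0],"angular":[0,0,0.2]},{"jaw":-1,"xyz":[0,-0.2,0],"angular":[0,0,0.3]},{"jaw":-1,"xyz":[0,-0.3,0],"angular":[0,0,0.4]},{"jaw":-1,"xyz":[0,-0.4,0],"angular":[0,0,0.5]},{"jaw":-1,"xyz":[0,-0.5,0],"angular":[0,0,0.6]},{"jaw":-1,"xyz":[0,-0.6,0],"angular":[0,0,0.7]},{"jaw":-1,"xyz":[0,-0.6,0],"angular":[0,0,0.8]},{"jaw":-1,"xyz":[0,-0.6,0],"angular":[0,0,0.8]}]'; python3 -c "
from cell import ctrl
s=ctrl.read_state();print(s['torque'],s['force'])"
```

```text
clock: 10.42
eef_pos: [557.7, 161.3, 138.6]
tool_rot: [3.139, -0.003, 0.629]
force: [2.4, -1.9, 8.7]
width: 8.7
gripper_force: 59.9
[-0.61627255 -0.52579636  0.08127487] [ 2.40695187 -1.86509961  8.74108443]
```

```bash
python3 -m creep '[{"jaw":-1,"xyz":[0.2,0,0],"angular":[0,0,0.1]},{"jaw":-1,"xyz":[0.3,0,0],"angular":[0,0,0.2]},{"jaw":-1,"xyz":[0.3,0,0],"angular":[0,0,0.3]},{"jaw":-1,"xyz":[0.3,0,0],"angular":[0,0,0.4]},{"jaw":-1,"xyz":[0.3,0,0],"angular":[0,0,0.5]},{"jaw":-1,"xyz":[0.3,0,0],"angular":[0,0,0.6]},{"jaw":-1,"xyz":[0.3,0,0],"angular":[0,0,0.7]},{"jaw":-1,"xyz":[0.3,0,0],"angular":[0,0,0.8]},{"jaw":-1,"xyz":[0.3,0,0],"angular":[0,0,0.87]},{"jaw":-1,"xyz":[0.3,0,0],"angular":[0,0,0.92]},{"jaw":-1,"xyz":[0.3,0,0],"angular":[0,0,0.92]}]'; python3 - <<'E'
from cell import ctrl, viewer
import cv2,numpy as np
from h import *
s=ctrl.read_state();print(s['torque'],s['force'],s['qpos'][6])
for c in('wrist','top'):
    m=viewer.camera_model(c);im,d=viewer.get_image(c);cv2.imwrite(f'pics/{c}4.png',im[:,:,::-1]);np.savez(f'pics/{c}4.npz',d=d,**m)
E
```

```text
clock: 11.8
eef_pos: [557.5, 161.0, 138.6]
tool_rot: [-3.141, -0.003, -0.291]
force: [0.7, -3.0, 10.0]
width: 8.5
gripper_force: 60.1
[-0.70563713 -0.17126978  0.06421941] [ 0.68080102 -2.96714786  9.96516918] -1.9110298592975263
```

View pics/wrist4.png

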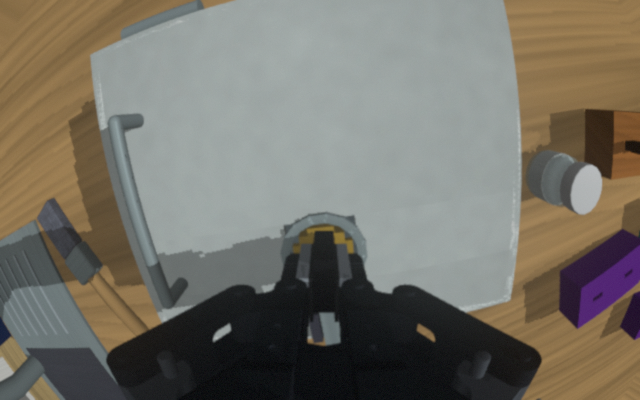

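The key is still aligned in the pads, at the plug (324,240). I'll push gently to the stop to be sure of a full quarter turn.

```bash
T='from cell import ctrl
s=ctrl.read_state();print(s["torque"],s["tool_rot"])'; python3 -m creep '[{"jaw":-1,"xyz":[0.3,0,0],"angular":[0,0,0.03]},{"jaw":-1,"xyz":[0.3,0,0],"angular":[0,0,0.03]}]' ; python3 -c "$T"; python3 -m creep '[{"jaw":-1,"xyz":[0,0,0],"angular":[0,0,0.03]},{"jaw":-1,"xyz":[0,0,0],"angular":[0,0,0.03]}]'; python3 -c "$T"
```

```text
clock: 12.15
eef_pos: [557.5, 161.2, 138.6]
tool_rot: [-3.141, -0.002, -0.321]
force: [0.6, -2.7, 10.7]
width: 9.2
gripper_force: 60.1
[-0.60538648 -0.1620064   0.13893139] [-3.14077048e+00 -2.08687846e-03 -3.20729747e-01]
clock: 12.4
eef_pos: [557.5, 161.2, 138.6]
tool_rot: [-3.141, -0.002, -0.35]
force: [1.0, -2.0, 11.0]
width: 9.4
gripper_force: 60.2
[-0.63155011 -0.10346534  0.25790995] [-3.14078650e+00 -2.12775488e-03 -3.50209226e-01]
```

The torque is rising steeply (0.06, 0.14, 0.26 Nm), so the plug is at its stop. One check of the bolt before handing in.

```bash
python3 - <<'E'
from cell import viewer
import cv2,numpy as np
im,_=viewer.get_image('scene');im=im[:,:,::-1].copy()
a=cv2.imread('pics/scene0.png')
cv2.imwrite('pics/fin.png',np.vstack([cv2.resize(x[145:315,230:420],None,fx=1.75*2,fy=1.75,interpolation=3) for x in(a,im)]))
E
```

```text
(no output)
```

View pics/fin.png

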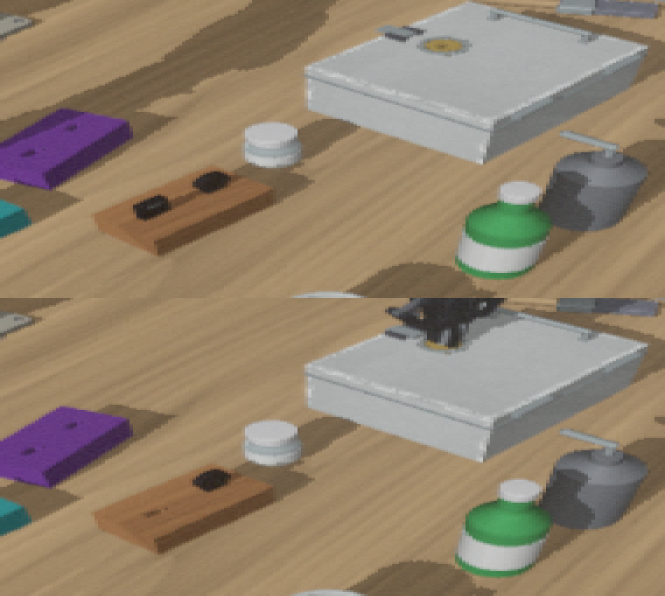

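The after view shows the bolt at about (400,333) drawn back from the front edge. The round key is still in its slot at (210,480), and the bystanders in view have not moved. Handing in.

```bash
python3 -c "
from cell import ctrl
print(ctrl.finish_job())"
```

```text
the job is handed in; nothing more can be done
None
```

The job is handed in at about 12.5 s: the square-headed key is fully home and turned to the lock's stop, the gripper is still holding it against the spring, the bolt looks drawn in the last picture, and the round key and the bystanders in that view are where they started.

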